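Scrape the press spacers off the hand shovel into the strip bin

TASK

Two hex spacers for the screen press stand on the blade of the flat hand shovel. Lift the shovel by its handle and carry it level to the bin with the steel scraping strip; put the blade's left long edge through the gap under the strip, press it lightly against the bin's wall there, and draw the shovel out sideways so that the strip scrapes both spacers off into the bin (do not tip them out). Then lay the empty shovel flat on the bench, clear of the bin, and let go.

Things in the scene. Friction and masses are not known exactly. Their poses are not given: they have to be found in the camera images.
- shovel_grip (a point): Centre of the flat hand shovel's black handle, where to grip: a level bar 24 mm wide (y), 22 mm high, 95 mm long (x), a foot under its rear end so the shovel stands level. Loose, 170 g. x points from handle to blade front, y to the blade's left, z up. 33 mm above the blade's underside (and the bench), 118 mm behind the blade's centre. The handle points roughly at the robot.
- shovel_edge (a point): Middle of the left (+y) long edge of the shovel's flat aluminium blade: 130 mm long (x), 90 mm wide (y), 3 mm thick, no lips at front or sides, a 23 mm upstand along its rear. In the shovel's axes 118 mm ahead of, 45 mm left of and 31.5 mm below shovel_grip.
- bin: Target, fixed: open blue plastic bin 170 mm long (x), 130 mm wide (y), 60 mm high, 4 mm walls, with a raised steel strip over its left (+y) wall; a plain bin of the same size is a bystander. Origin: centre of its underside, on the bench; x points away from the robot (give or take yaw), y left. To get the spacers off, draw the blade out to +y until its right edge has passed the strip.
- bin_gap (a point): Middle of the gap under the strip, in bin axes at x -10, y 58, z 69 mm. The gap is 18 mm high, from the wall's top (z 60) to the upright strip (z 78 to 108, y 55 to 61, x -55 to 85 mm), open at the near end; one post carries the strip at its far end (x 75 to 85). Blade edge's middle at this x: upstand and handle pass 20 mm clear of the strip's free end, blade front 20 mm clear of the post.
- spacer_a_center (a point): Centre (15 mm above its underside) of the first spacer: an aluminium hexagon 30 mm across flats, 30 mm tall, 40 g, standing loose on the shovel's blade, the one nearer the handle; too tall for the gap. z is its upright axis.
- spacer_b_center (a point): Centre of the second spacer, the same, standing about 50 mm nearer the blade's front. A third such spacer, on the bench, is a bystander.
There are look-alikes about, which are no part of the job. Leave any green or orange look-alike of the part that bears spacer_a_center alone.

How it is judged:
By the outcome, as a careful person would: the job done as asked, in the order asked, and still so for the second after the job is handed in, with the robot touching nothing.
It also fails if it takes over 64 s, if anything falls off the work surface, if the arm or the gripper's body presses on something with over 40 N, if the wrist force passes 120 N, or if a joint passes its speed limit or range.

ROBOT

A 6-joint arm with a two-finger parallel gripper is mounted at the origin on the work surface. World frame = base frame: x ahead of the robot, y to its left, z up, the work surface at z = 0. Lengths are in m, angles in rad, forces in N, time in s.
With the tool pointing down it reaches from about 0.2 to 0.875 m from the base axis. Payload 3.4 kg.
Tool frame: the origin (TCP) lies at the very end of the fingers, on their centre line; the grasp point (between the pads) lies env.grip_point_offset behind it (env.grip_point_offset is the distance from the TCP to the grasp point, in m); z points along the fingers, y is the line along which they close (so a half turn about z gives the same grasp; the last joint's range is limited). The gripper opens to 94 mm and grips with 3 to 60 N. Pads are 16 mm wide; open, the fingers measure 119 mm over their backs; the gripper's body (75 mm by 177 mm) begins 78 mm behind the grasp point.
Start: joints at [1.105, 0.276, 1.505, -0, 1.361, -0.121], TCP at [0.194, 0.541, 0.205] pointing down, gripper open.
Joint ranges: [-2.89, 2.89], [-0.75, 2.08], [0.22, 2.7], [-1.18, 4.32], [0.11, 2.71], [-2.7, 2.7]. Speed limits (rad/s): [2.57, 2.57, 3.14, 3.14, 3.14, 3.14].

INTERFACE

Orientations are given as a unit quaternion [x, y, z, w].
In Python, from bench import env gives the robot as it stands. The module is installed in compiled form; this text tells all that it offers.
- The arm moves only by the tool play_rows, never from a script. Its argument "deltas" is a list that holds one entry, the list of rows, each a list of 4 numbers: the shift along the tool's x, y, z in mm, then the turn about the tool's z in degrees. In form: [[[tx, ty, tz, yaw], ...]]. A call has 1 to 12 rows; each row shifts and turns the commanded pose from where the row before left it, along the tool's axes as they then stand; what a row does not reach is not made up. A row lasts 1/12 s, in which the tool goes at most 41.7 mm and 7.16 degrees, less where a joint would pass 70% of its speed; a pose out of reach is approached as far as the arm can. A call with a gripper value outside its range is refused whole. "grip" is the finger opening in mm, from 0 to 94, set as the call begins (left out, the last holds). The fingers move at their own pace and stop on an object; "grip_force" is the grip in N (left out, the last holds). Time passes only in rows, so rows that do not move let the fingers close. It gives the time, the measured TCP pose, the force, the opening and the grip force at its end, in the units of the state.
- env.observe(): the state, without advancing time (a new reading comes with each control period).
- env.get_image(name): name is "side" or "top"; returns a dict with "color" (480x640x3 uint8, red, green, blue), "fx", "fy", "cx", "cy" (pixels), "extrinsics" (4x4, takes a point from camera to world coordinates). Camera axes: x right, y down, z forward; pixel columns grow to the right and rows downward; lengths in m; the calibration is good to about 2 mm. A picture is of the moment at which its call begins. There is no depth.
- env.finish_job(): hands the job in; it is judged then, once.
Trained networks look in the newest picture that a camera, given by its name, has taken for a name from the list of things; names that differ only in an ending like _2 or _b are one class to them, and where a whole thing is asked for, a point or a joint stands for the part that bears it (a point fixed in the world has none). Each returns a list of dicts, best first, with "p" (0 to 1); they miss things now and then, are a little off and sometimes report something else, mostly with a low value. They report only what shows in the picture. A call takes as long as a camera call. They do not tell look-alikes from the thing itself.
- env.trace(camera, target): "mask" (480x640 bool, what is visible of it) and "box" ([centre column, centre row, width, height] in pixels, round what is visible of it).
The state is a dict: "clock": time; "joints": joint angles; "qvel": joint speeds; "joint_torque": joint torques, N m; "position": TCP position; "tcp_rot": TCP orientation; "force": force on the tool from outside, world axes, zero at the start; "torque": the same for the moment, N m; "width": finger opening in m; "gripper_force": force on a finger pad.
Only numpy, scipy, OpenCV 4.12 (cv2) and the standard library are available. Lean on these libraries where they do the work, as an engineer would, in place of code of your own. Each camera call takes 0.05 s, during which the arm holds its last target. There are 200 camera calls.

## Working session

There is one attempt and no reset: what is moved stays moved. The work goes in short steps, Python scripts to look and compute and a tool call to move; the robot and the scene stay as the last step left them, time stands still between calls to the robot, and variables do not carry over. Pictures are saved under pics/ and viewed, at most 13 in all, crops included, and the job is handed in when it is done.

Besides the shell and the picture viewer there is one more tool, called after "Request:" as a command line: name --argument value ..., lists and objects as JSON in quotes. play_rows: Moves the arm, as the interface text tells. Its arguments: {"type":"object","properties":{"deltas":{"type":"array"},"grip":{"type":"number"},"grip_force":{"type":"number"}},"required":["deltas"]}

```bash
mkdir -p pics; python3 - <<'E'
from bench import env
import cv2,numpy as np
o=env.observe();print({k:np.round(o[k],3).tolist() for k in('clock','position','tcp_rot','force','width')},env.grip_point_offset)
for n in('side','top'):
    d=env.get_image(n);cv2.imwrite(f'pics/{n}0.png',d['color'][...,::-1])
    print(n,d['fx'],d['fy'],d['cx'],d['cy'],np.round(d['extrinsics'],4).tolist())
    for t in('shovel_grip','bin','spacer_a_center'):
        print(t,[(round(float(r['p']),2),np.round(r['box'],1).tolist()) for r in env.trace(n,t)])
E
```

```text
{'clock': 0.0, 'position': [0.194, 0.541, 0.205], 'tcp_rot': [0.172, 0.985, -0.001, -0.0], 'force': [-0.612, 1.069, -0.691], 'width': 0.094} 0.0188
side 553.6685061153622 553.6685061153622 314.66686719711663 244.99777275590154 [[0.8, -0.4562, 0.3897, 0.1569], [-0.5999, -0.5924, 0.5378, -0.4948], [-0.0145, -0.664, -0.7476, 0.7972], [0.0, 0.0, 0.0, 1.0]]
shovel_grip [(0.68, [260.6, 207.0, 110.8, 66.0])]
bin []
spacer_a_center [(0.88, [277.9, 198.8, 13.9, 23.3]), (0.77, [280.4, 244.9, 16.2, 22.8]), (0.63, [307.6, 219.8, 19.9, 20.7])]
top 570.3284169552484 570.3284169552484 306.30032779553864 235.74693758985796 [[-0.0026, -0.9925, 0.122, 0.4366], [-0.9997, -0.0004, -0.0247, 0.0462], [0.0245, -0.122, -0.9922, 1.0986], [0.0, 0.0, 0.0, 1.0]]
shovel_grip [(0.84, [202.2, 252.0, 49.8, 122.8])]
bin [(0.7, [477.5, 223.8, 77.0, 100.9])]
spacer_a_center [(0.71, [204.2, 231.2, 20.4, 16.2]), (0.7, [202.1, 250.8, 51.1, 121.7]), (0.65, [258.3, 263.4, 15.6, 14.9]), (0.54, [250.1, 224.4, 17.5, 20.4])]
```

View pics/top0.png

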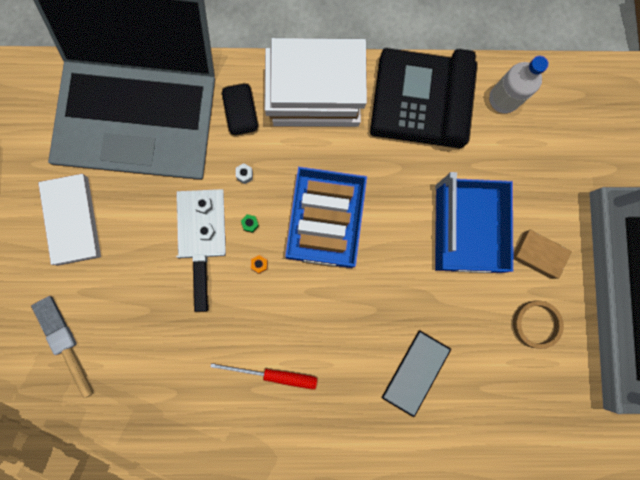

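View pics/side0.png

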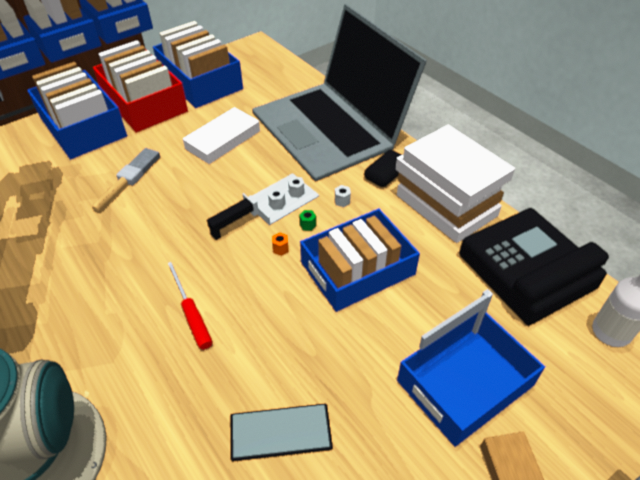

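Top view: the shovel with its black handle is at (201,285) and its blade at (201,223), with the grey spacers at (203,204) and (206,231). The third spacer stands on the bench at (244,173); the green (250,223) and orange (259,264) ones are look-alikes. The bin at (475,226) has the strip at (453,212), so it is the target. The bin at (327,218) is full and has no strip, so it is the bystander. The brush-like tool at (60,345) has a wooden handle, so it is not the shovel. I'll confirm this in enlarged crops.

```bash
python3 - <<'E'
import cv2,numpy as np
t=cv2.imread('pics/top0.png');s=cv2.imread('pics/side0.png')
def c(i,x,y,w,h,k):return cv2.resize(i[y:y+h,x:x+w],None,fx=k,fy=k,interpolation=cv2.INTER_CUBIC)
cv2.imwrite('pics/ct.png',np.hstack([c(t,155,180,100,140,4),c(t,425,160,100,140,4)]))
cv2.imwrite('pics/cs.png',np.hstack([c(s,200,160,133,100,3),c(s,390,280,133,100,3)]) if 0 else np.vstack([c(s,195,165,200,75,4),c(s,390,285,200,75,4)]))
E
```

```text
(no output)
```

View pics/ct.png

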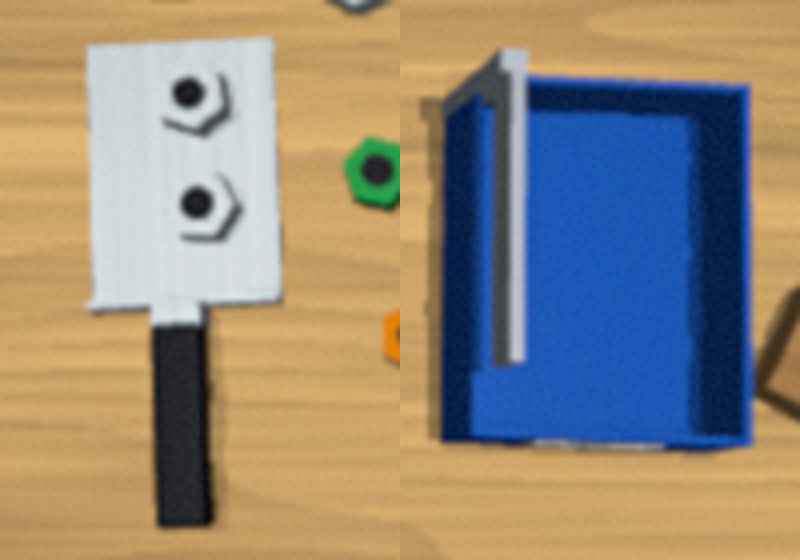

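View pics/cs.png

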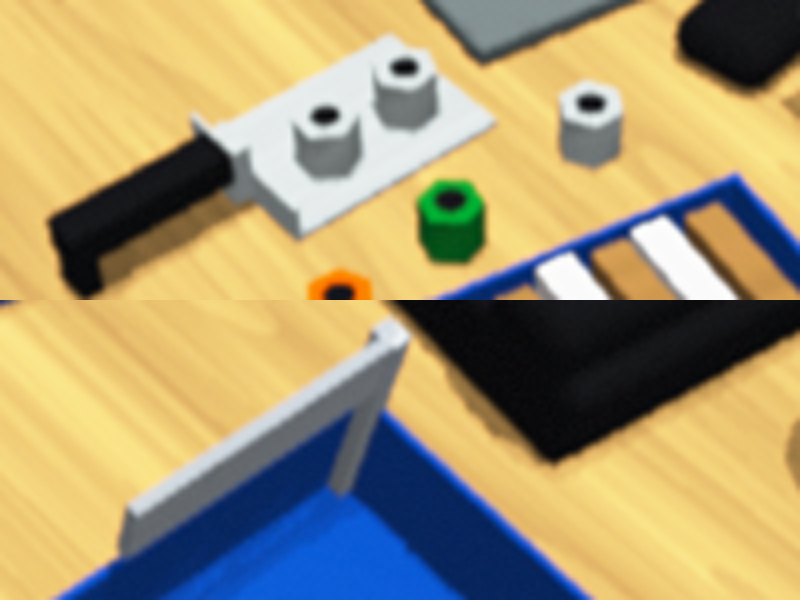

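Top crop: the blade corners are at crop (88,45), (271,38), (92,308) and (281,298), and the handle runs from (178,325) to (185,524). Grey spacers stand on the blade, and the strip's near end is at (517,361). The side crop confirms two grey spacers on the black-handled shovel and the strip open at its near end, with the post at the far end.

```bash
cat >h.py <<'E'
import numpy as np
from bench import env
D={n:None for n in('side','top')}
def cal():
    for n in D:
        d=env.get_image(n);D[n]=(d['fx'],d['fy'],d['cx'],d['cy'],np.array(d['extrinsics']),d['color'])
def ray(n,p):
    fx,fy,cx,cy,E,_=D[n];v=E[:3,:3]@[(p[0]-cx)/fx,(p[1]-cy)/fy,1];return E[:3,3],v/np.linalg.norm(v)
def onz(n,p,z):
    o,v=ray(n,p);return o+v*(z-o[2])/v[2]
def tri(a,b):
    o1,v1=ray('top',a);o2,v2=ray('side',b)
    s=np.linalg.lstsq(np.c_[v1,-v2],o2-o1,rcond=None)[0];P=o1+v1*s[0];Q=o2+v2*s[1];return (P+Q)/2,np.linalg.norm(P-Q)
def proj(n,P):
    fx,fy,cx,cy,E,_=D[n];q=E[:3,:3].T@(np.asarray(P)-E[:3,3]);return np.array([q[0]/q[2]*fx+cx,q[1]/q[2]*fy+cy])
E
python3 - <<'E'
from h import *
np.set_printoptions(precision=4,suppress=True)
cal()
T=lambda x,y:(155+x/4,180+y/4)
B=lambda x,y:(425+(x-400)/4,160+y/4)
S=lambda x,y:(195+x/4,165+y/4)
SB=lambda x,y:(390+x/4,285+(y-300)/4)
print('spA',tri(T(197,203),S(325,115)));print('spB',tri(T(188,92),S(404,67)))
print('FL',tri(T(88,45),S(390,35)),onz('top',T(88,45),.003));print('FR',tri(T(271,38),S(497,122)),onz('top',T(271,38),.003))
for p in((92,303),(281,298)):print('up',onz('top',T(*p),.026))
for p in((152,326),(205,324),(158,525),(211,523)):print('h',onz('top',T(*p),.044))
print('strip near',tri(B(517,361),SB(134,508)),onz('top',B(517,361),.108))
print('strip far',onz('top',B(513,52),.108))
for p in((750,86),(752,440),(442,440),(443,103)):print('rim',onz('top',B(*p),.06))
print('handle rear L', tri(T(158,525),S(50,220)))
E
```

```text
spA (array([0.5764, 0.2112, 0.0345]), np.float64(0.0008232421009650816))
spB (array([0.6292, 0.2166, 0.0339]), np.float64(0.001020758025239252))
FL (array([0.6574, 0.2704, 0.0034]), np.float64(0.0018441203699523733)) [0.6583 0.2701 0.003 ]
FR (array([0.6619, 0.1817, 0.0022]), np.float64(0.0004058683873491821)) [0.662  0.1815 0.003 ]
up [0.5305 0.2605 0.026 ]
up [0.5328 0.1721 0.026 ]
h [0.5183 0.2291 0.044 ]
h [0.5192 0.2048 0.044 ]
h [0.4273 0.2244 0.044 ]
h [0.4281 0.2003 0.044 ]
strip near (array([ 0.5328, -0.238 ,  0.1099]), np.float64(0.0005798490692745156)) [ 0.5328 -0.2383  0.108 ]
strip far [ 0.6714 -0.2413  0.108 ]
rim [ 0.6668 -0.3665  0.06  ]
rim [ 0.501  -0.3596  0.06  ]
rim [ 0.5011 -0.2163  0.06  ]
rim [ 0.6583 -0.2215  0.06  ]
handle rear L (array([0.4272, 0.2249, 0.0414]), np.float64(0.00025528258716689856))
```

```bash
cat > fit.py <<'E'
from h import *
from scipy.optimize import least_squares
np.set_printoptions(precision=4,suppress=True)
cal()
T=lambda x,y:(155+x/4,180+y/4)
B=lambda x,y:(425+(x-400)/4,160+y/4)
S=lambda x,y:(195+x/4,165+y/4)
SB=lambda x,y:(390+x/4,285+(y-300)/4)
def w(q,p):
    c,s=np.cos(q[2]),np.sin(q[2]);p=np.array(p)/1e3;return np.array([q[0]+c*p[0]-s*p[1],q[1]+s*p[0]+c*p[1],p[2]])
def fit(obs,q0):
    f=lambda q:np.concatenate([proj(n,w(q,p))-np.array(u) for n,u,p in obs])
    r=least_squares(f,q0,loss='soft_l1');print(r.x);print(r.fun.reshape(-1,2).round(1).tolist());return r.x
E
python3 - <<'E'
from fit import *
b=fit([('top',B(517,361),(-55,58,108)),('top',B(513,52),(85,58,108)),('top',B(750,86),(85,-65,60)),('top',B(752,438),(-85,-65,60)),('top',B(442,440),(-85,65,0)),
('side',SB(134,508),(-55,58,108)),('side',SB(405,335),(85,55,108)),('side',(543,369),(85,-65,60)),('side',(400,374),(-85,65,60))],[.58,-.3,0])
print('gap',w(b,(-10,58,69)))
g=fit([('top',T(88,45),(183,45,3)),('top',T(271,38),(183,-45,3)),('top',T(152,326),(47.5,12,44)),('top',T(205,324),(47.5,-12,44)),('top',T(158,525),(-47.5,12,44)),('top',T(211,523),(-47.5,-12,44)),('top',T(281,298),(53,-45,26)),('top',T(92,303),(53,45,26)),
('side',S(390,35),(183,45,3)),('side',S(497,122),(183,-45,3)),('side',S(50,220),(-47.5,12,44))],[.475,.215,.05])
q=env.observe()['tcp_rot'];print(q)
from scipy.spatial.transform import Rotation as R
print(R.from_quat(q).as_matrix())
E
```

```text
[ 0.585  -0.2978 -0.0304]
[[-0.1, 0.6], [0.6, -0.2], [-0.6, -0.6], [0.4, 2.1], [-0.6, 1.5], [-0.8, 1.2], [0.7, 0.2], [2.5, -2.7], [0.3, -11.7]]
gap [ 0.5767 -0.2395  0.069 ]
[0.4757 0.2145 0.0586]
[[-0.1, 1.3], [0.6, 0.5], [-0.0, -2.2], [-0.2, -2.5], [0.4, -0.1], [0.3, -0.5], [-0.3, 0.8], [-1.2, 2.4], [-0.1, 0.5], [0.1, 0.3], [0.3, -0.7]]
[0.1716 0.9852 0.0001 0.    ]
[[-0.9411  0.338   0.    ]
 [ 0.338   0.9411  0.0001]
 [ 0.      0.0001 -1.    ]]
```

Request:
play_rows --deltas '[[[-20, -10, 0, 0], [-35, -18, 0, -2], [-35, -18, 0, -2], [-35, -18, 0, -2], [-35, -18, 0, -2], [-35, -18, 0, -2], [-35, -18, 0, -3], [-35, -18, 0, -3], [-35, -18, 0, -3], [-35, -18, 0, -2], [-30, -16, 0, -2], [-15, -8, 0, 0]]]' --grip 70

```text
clock: 1.6
position: [0.5357, 0.2818, 0.2053]
tcp_rot: [-0.027, 1.0, -0.0, 0.001]
force: [0.2, 0.7, -0.3]
width: 0.0698
gripper_force: 0.0
```

Request:
play_rows --deltas '[[[16, -21, 0, 0], [20, -26, 0, 0], [12.5, -17, 10, -0.3], [0, 0, 30, 0], [0, 0, 30, 0], [0, 0, 30, 0], [0, 0, 30, 0], [0, 0, 20, 0], [0, 0, 10, 0], [0, 0, 0, 0]]]'

```text
clock: 2.43
position: [0.4851, 0.2175, 0.0435]
tcp_rot: [-0.031, 1.0, -0.0, -0.002]
force: [-0.1, 0.2, -0.0]
width: 0.07
gripper_force: 0.0
```

```bash
python3 - <<'E'
from h import *
import cv2
cal();o=env.observe();print(o['position'],o['tcp_rot'],o['force'])
s=D['side'][5];t=D['top'][5]
c=lambda i,x,y,w,h,k:cv2.resize(i[y:y+h,x:x+w],None,fx=k,fy=k,interpolation=cv2.INTER_CUBIC)
cv2.imwrite('pics/p1.png',np.hstack([c(t,150,170,130,150,3),c(s,195,130,130,150,3)])[...,::-1])
E
```

```text
[0.48758416 0.21809091 0.04609698] [-3.09792973e-02  9.99519936e-01  2.19154007e-04  3.63611994e-04] [ 0.01883454 -0.34890949  0.55077573]
```

View pics/p1.png

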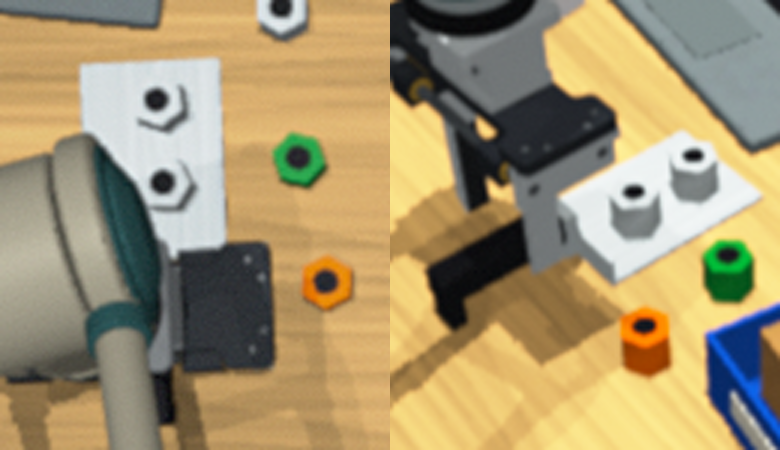

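The fingers straddle the handle (top crop around (165,330)), ahead of its rear foot. The spacers are still untouched on the blade.

Request:
play_rows --deltas '[[[-3, -3, 10, 0], [0, 0, 12, 0], [0, 0, 10, 0], [0, 0, 0, 0], [0, 0, 0, 0]]]'

```text
clock: 2.95
position: [0.4903, 0.2146, 0.0134]
tcp_rot: [-0.031, 1.0, -0.0, -0.0]
force: [-0.1, 0.2, 0.0]
width: 0.0701
gripper_force: 0.0
```

Request:
play_rows --deltas '[[[0, 0, 0, 0], [0, 0, 0, 0], [0, 0, 0, 0], [0, 0, 0, 0], [0, 0, 0, 0], [0, 0, 0, 0], [0, 0, 0, 0], [0, 0, 0, 0], [0, 0, 0, 0], [0, 0, 0, 0]]]' --grip 10 --grip_force 55

```text
clock: 3.78
position: [0.4904, 0.2151, 0.0136]
tcp_rot: [-0.031, 1.0, 0.0, 0.0]
force: [-1.5, 1.0, 1.9]
width: 0.0237
gripper_force: 54.9
```

Now a gentle lift.

Request:
play_rows --deltas '[[[0, 0, -1, 0], [0, 0, -3, 0], [0, 0, -5, 0], [0, 0, -7, 0], [0, 0, -9, 0], [0, 0, -10, 0], [0, 0, -10, 0], [0, 0, -7, 0], [0, 0, -5, 0], [0, 0, -3, 0], [0, 0, -1, 0], [0, 0, 0, 0]]]'

```text
clock: 4.78
position: [0.4903, 0.2147, 0.0746]
tcp_rot: [-0.031, 1.0, 0.0, 0.0]
force: [-0.2, 0.7, -3.3]
width: 0.0238
gripper_force: 54.9
```

```bash
python3 - <<'E'
from h import *
import cv2
cal();o=env.observe();print(o['position'],o['tcp_rot'],o['force'],o['torque'])
s=D['side'][5];t=D['top'][5]
c=lambda i,x,y,w,h,k:cv2.resize(i[y:y+h,x:x+w],None,fx=k,fy=k,interpolation=cv2.INTER_CUBIC)
cv2.imwrite('pics/p2.png',np.hstack([c(t,150,170,130,150,3),c(s,205,100,130,150,3)])[...,::-1])
E
```

```text
[0.4899993  0.21463812 0.07409664] [-3.09350868e-02  9.99521304e-01 -7.29486249e-05 -4.20990712e-04] [-0.41401797  0.08527892 -2.91778484] [ 0.02377533  0.1984683  -0.00288612]
```

View pics/p2.png

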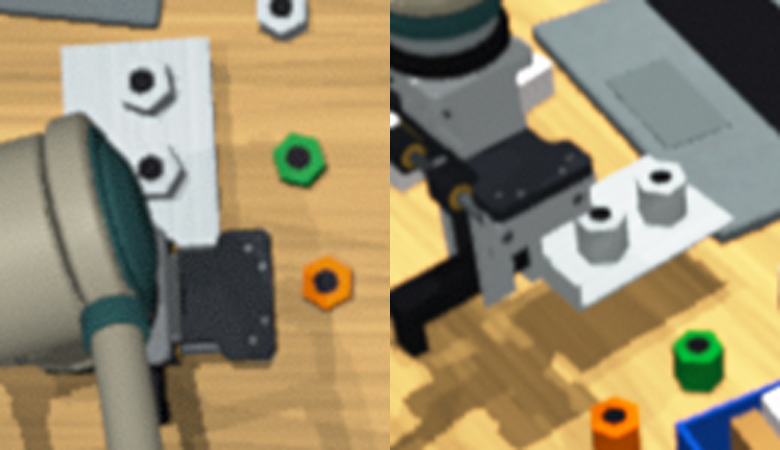

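The shovel is lifted with both spacers standing on it. The front corners are at (62,46) and (208,38) in the top crop, and at (655,155) and (732,215) in the side crop.

```bash
python3 - <<'E'
from fit import *
T=lambda x,y:(150+x/3,170+y/3)
S=lambda x,y:(205+(x-390)/3,100+y/3)
print('FL',tri(T(62,46),S(655,155)));print('FR',tri(T(208,38),S(732,215)))
print('spA',tri(T(151,169),S(600,214)));print('spB',tri(T(142,81),S(660,177)))
print('upR', tri(T(216,244),S(583,290)))
E
```

```text
FL (array([0.6584, 0.2687, 0.0642]), np.float64(0.0033359811991789676))
FR (array([0.6608, 0.1799, 0.0693]), np.float64(0.0006184479195345759))
spA (array([0.5764, 0.2088, 0.0951]), np.float64(0.0004267647610540805))
spB (array([0.6289, 0.2154, 0.0947]), np.float64(0.0011262416609639878))
upR (array([0.5348, 0.171 , 0.0803]), np.float64(0.0027215700619428154))
```

The lift is level: both spacers rose by the same 60.7 mm. Next I lift higher and turn to the bin's yaw.

Request:
play_rows --deltas '[[[0, 0, -2, 0.1], [0, 0, -4, 0.3], [0, 0, -7, 0.5], [0, 0, -10, 0.6], [0, 0, -12, 0.7], [0, 0, -13, 0.7], [0, 0, -13, 0.7], [0, 0, -12, 0.6], [0, 0, -8, 0.5], [0, 0, -5, 0.3], [0, 0, -3, 0.2], [0, 0, -1, 0]]]'

```text
clock: 5.98
position: [0.4904, 0.2147, 0.165]
tcp_rot: [0.015, 1.0, 0.0, 0.0]
force: [-0.4, -0.4, -2.7]
width: 0.0234
gripper_force: 54.9
```

Request:
play_rows --deltas '[[[0, -2, 0, 0], [0, -5, 0, 0], [0, -8, 0, 0], [0, -11, 0, 0], [0, -14, 0, 0], [0, -17, 0, 0], [0, -20, 0, 0], [0, -22, 0, 0], [0, -24, 0, 0], [0, -24, 0, 0], [0, -24, 0, 0], [0, -24, 0, 0]]]'

```text
clock: 6.98
position: [0.4839, 0.0177, 0.1642]
tcp_rot: [0.015, 1.0, -0.0, -0.0]
force: [-0.9, -0.4, -3.3]
width: 0.0236
gripper_force: 54.9
```

Request:
play_rows --deltas '[[[0, -24, 0, 0], [0, -24, 0, 0], [0, -24, 0, 0], [0, -24, 0, 0], [0, -24, 0, 0], [0, -24, 0, 0], [0, -22, 0, 0], [0, -20, 0, 0], [0, -17, 0, 0], [0, -14, 0, 0], [0, -11, 0, 0], [0, -8, 0, 0]]]'

```text
clock: 7.98
position: [0.4774, -0.2175, 0.1643]
tcp_rot: [0.015, 1.0, -0.0, -0.0]
force: [1.1, 0.3, -2.2]
width: 0.0238
gripper_force: 54.9
```

Request:
play_rows --deltas '[[[0, -5, 0, 0], [0, -3, 0, 0], [0, -1, 0, 0], [0, 0, 0, 0], [0, 0, 0, 0]]]'

```text
clock: 8.4
position: [0.4776, -0.2244, 0.1644]
tcp_rot: [0.014, 1.0, 0.0, -0.0]
force: [-0.6, 0.5, -3.5]
width: 0.0233
gripper_force: 54.9
```

Request:
play_rows --deltas '[[[0, -2, 0, 0], [0, -5, 0, 0], [1, -8, 0, 0], [1, -11, 0, 0], [1, -12, 0, 0], [1, -12, 0, 0], [1, -10, 0, 0], [0, -7, 0, 0], [0, -5, 0, 0], [0, -2, 0, 0], [0, -1, 0, 0], [0, 0, 0, 0]]]'

```text
clock: 9.4
position: [0.4705, -0.2998, 0.1644]
tcp_rot: [0.014, 1.0, 0.0, -0.0]
force: [0.4, 0.1, -3.1]
width: 0.0238
gripper_force: 54.9
```

Request:
play_rows --deltas '[[[0, 0, 2, 0], [0, 0, 5, 0], [0, 0, 8, 0], [0, 0, 8, 0], [0, 0, 6, 0], [0, 0, 4, 0], [0, 0, 2, 0], [0, 0, 0, 0], [0, 0, 0, 0]]]'

```text
clock: 10.15
position: [0.4706, -0.3, 0.1294]
tcp_rot: [0.014, 1.0, 0.0, 0.0]
force: [-0.6, 0.5, -3.1]
width: 0.0236
gripper_force: 54.9
```

```bash
python3 - <<'E'
from h import *
import cv2
cal();o=env.observe();print(o['position'],o['tcp_rot'],o['force'],o['torque'])
s=D['side'][5];t=D['top'][5]
c=lambda i,x,y,w,h,k:cv2.resize(i[y:y+h,x:x+w],None,fx=k,fy=k,interpolation=cv2.INTER_CUBIC)
cv2.imwrite('pics/p3.png',np.hstack([c(t,415,140,130,190,3),c(s,390,230,130,190,3)])[...,::-1])
E
```

```text
[ 0.47077492 -0.30014295  0.12977484] [ 1.44527530e-02  9.99895468e-01 -2.17203256e-04  3.50729305e-04] [-0.08394857 -0.18576581 -2.07360361] [ 0.02909601  0.18705362 -0.04390816]
```

View pics/p3.png

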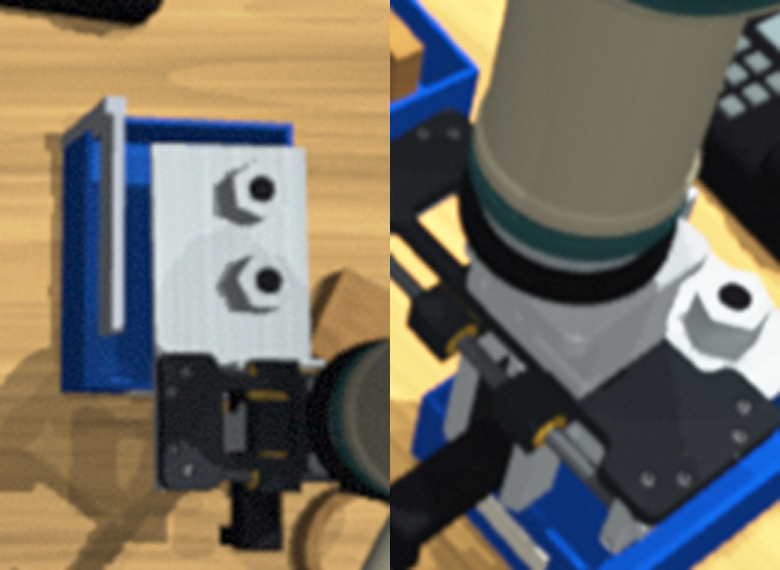

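The spacers are on the blade over the bin, right of the strip. The blade's left edge runs (152,144)–(157,352) and the strip (113–125, 100–330).

```bash
python3 - <<'E'
from fit import *
T=lambda x,y:(415+x/3,140+y/3)
z=.119
FL,RL,FR,RR=[onz('top',T(*p),z) for p in((152,144),(157,352),(304,147),(310,355))]
print(FL,RL,FR,RR,(FL-RL)[1]/(FL-RL)[0],(FL-FR)[0]/(FL-FR)[1])
N,F=onz('top',T(118,331),.108),onz('top',T(119,100),.108)
print(N,F,(F-N)[1]/(F-N)[0])
b=np.array([.585,-.2978,-.0304]);print('edge exp',w(b,(-10,40,0)))
for c in (w(b,(55,40,0)),):print(c)
E
```

```text
[ 0.6418 -0.2592  0.119 ] [ 0.5194 -0.2576  0.119 ] [ 0.6403 -0.3492  0.119 ] [ 0.5176 -0.3469  0.119 ] -0.013175169320713175 0.01744028984600773
[ 0.5326 -0.2385  0.108 ] [ 0.6708 -0.2438  0.108 ] -0.03883961506878152
edge exp [ 0.5762 -0.2575  0.    ]
[ 0.6412 -0.2595  0.    ]
```

Request:
play_rows --deltas '[[[0, 0, 2, 0.2], [0, 0, 5, 0.3], [0, 0, 8, 0.3], [0, 0, 9, 0], [0, 0, 9, 0], [0, 0, 7, 0], [0, 0, 5, 0], [0, 0, 3, 0], [0, 0, 1, 0], [0, 0, 0, 0], [0, 0, 0, 0]]]'

```text
clock: 11.27
position: [0.4708, -0.3001, 0.0807]
tcp_rot: [0.021, 1.0, -0.0, 0.0]
force: [0.2, -0.1, -2.0]
width: 0.0236
gripper_force: 54.9
```

Request:
play_rows --deltas '[[[0, 2, 0, 0], [0, 4, 0, 0], [0, 6, 0, 0], [0, 7, 0, 0], [0, 6, 0, 0], [0, 4, 0, 0], [0, 3, 0, 0], [0, 1, 0, 0], [0, 0, 0, 0], [0, 0, 0, 0]]]'

```text
clock: 12.1
position: [0.472, -0.267, 0.0805]
tcp_rot: [0.021, 1.0, -0.0, 0.0]
force: [1.2, -0.3, -2.8]
width: 0.0235
gripper_force: 54.9
```

```bash
python3 - <<'E'
from h import *
import cv2
cal();o=env.observe();print(o['position'],o['tcp_rot'],o['force'],o['torque'])
t=D['top'][5]
c=lambda i,x,y,w,h,k:cv2.resize(i[y:y+h,x:x+w],None,fx=k,fy=k,interpolation=cv2.INTER_CUBIC)
cv2.imwrite('pics/p4.png',c(t,405,150,150,140,4)[...,::-1])
E
```

```text
[ 0.47199533 -0.26720578  0.08046122] [ 2.14952693e-02  9.99768941e-01 -8.96641025e-05  9.57732499e-05] [ 0.28813862 -0.08546515 -2.40135571] [0.02985734 0.16721595 0.00602894]
```

View pics/p4.png

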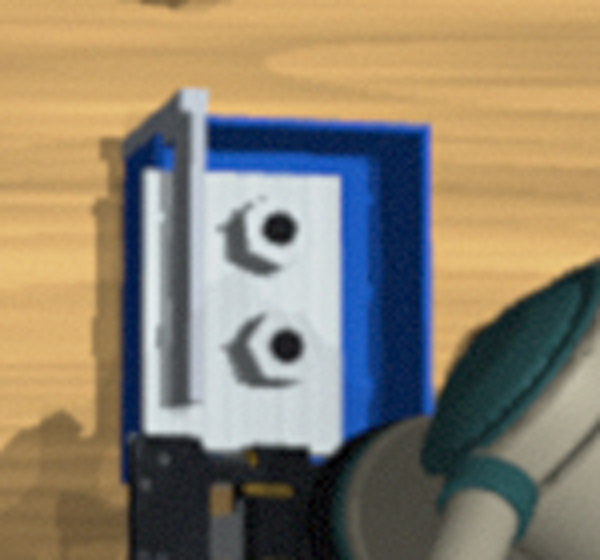

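The blade's left edge (crop x≈145) has passed under and beyond the strip (x≈180–205), parallel to it, and both spacers are still inside. I now lower onto the wall.

Request:
play_rows --deltas '[[[0, 0, 1, 0], [0, 0, 1, 0], [0, 0, 1, 0], [0, 0, 1, 0], [0, 0, 1, 0], [0, 0, 0, 0], [0, 0, 0, 0], [0, 0, 0, 0]]]'

```text
clock: 12.87
position: [0.4719, -0.2669, 0.0754]
tcp_rot: [0.021, 1.0, 0.0, 0.0]
force: [0.2, 0.0, -2.5]
width: 0.0235
gripper_force: 54.9
```

Request:
play_rows --deltas '[[[0, 0, 0.7, 0], [0, 0, 0.7, 0], [0, 0, 0, 0], [0, 0, 0, 0]]]'

```text
clock: 13.2
position: [0.472, -0.267, 0.0741]
tcp_rot: [0.021, 1.0, -0.0, 0.0]
force: [-0.4, -0.2, -2.1]
width: 0.0238
gripper_force: 54.9
```

Request:
play_rows --deltas '[[[0, 0, 0.7, 0], [0, 0, 0.7, 0], [0, 0, 0, 0], [0, 0, 0, 0]]]'

```text
clock: 13.53
position: [0.472, -0.2671, 0.0734]
tcp_rot: [0.021, 1.0, -0.0, 0.0]
force: [-2.1, -0.6, 5.1]
width: 0.0236
gripper_force: 54.9
```

Contact is about 7 N, so I ease off a touch and draw out to +y.

Request:
play_rows --deltas '[[[0, 1, -0.3, 0], [0, 2, 0, 0], [0, 3, 0, 0], [0, 3, 0, 0], [0, 3, 0, 0], [0, 3, 0, 0], [0, 3, 0, 0], [0, 3, 0, 0], [0, 3, 0, 0], [0, 3, 0, 0]]]'

```text
clock: 14.37
position: [0.4736, -0.2403, 0.0733]
tcp_rot: [0.021, 1.0, -0.001, 0.001]
force: [-0.0, -3.7, 4.4]
width: 0.0234
gripper_force: 55.0
```

Request:
play_rows --deltas '[[[0, 3, 0, 0], [0, 3, 0, 0], [0, 3, 0, 0], [0, 3, 0, 0], [0, 3, 0, 0], [0, 3, 0, 0], [0, 3, 0, 0], [0, 3, 0, 0]]]'

```text
clock: 15.03
position: [0.4744, -0.2165, 0.0733]
tcp_rot: [0.021, 1.0, -0.001, 0.0]
force: [0.2, -3.5, 4.4]
width: 0.0235
gripper_force: 55.0
```

Request:
play_rows --deltas '[[[0, 3, 0, 0], [0, 3, 0, 0], [0, 3, 0, 0], [0, 3, 0, 0], [0, 3, 0, 0], [0, 3, 0, 0], [0, 3, 0, 0], [0, 3, 0, 0], [0, 3, 0, 0], [0, 3, 0, 0]]]'

```text
clock: 15.87
position: [0.4754, -0.1859, 0.0731]
tcp_rot: [0.021, 1.0, -0.0, 0.0]
force: [-0.4, -3.2, 5.8]
width: 0.0236
gripper_force: 54.9
```

```bash
python3 - <<'E'
from h import *
import cv2
cal();o=env.observe();print(o['position'],o['tcp_rot'],o['force'],o['torque'])
t=D['top'][5]
c=lambda i,x,y,w,h,k:cv2.resize(i[y:y+h,x:x+w],None,fx=k,fy=k,interpolation=cv2.INTER_CUBIC)
cv2.imwrite('pics/p5.png',c(t,375,150,150,140,4)[...,::-1])
E
```

```text
[ 0.47535408 -0.18532196  0.07306914] [2.10994550e-02 9.99777364e-01 1.80808115e-04 4.93397152e-05] [-0.16173815 -1.74290833  6.42529669] [-0.67299235 -0.21933299 -0.07158137]
```

View pics/p5.png

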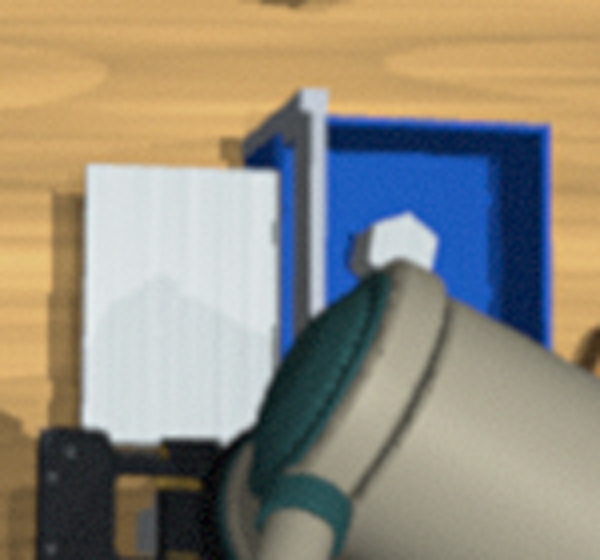

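The blade is empty and its right edge is just at the wall. One spacer is visible in the bin and the arm may be hiding the other. I continue drawing out, then look.

Request:
play_rows --deltas '[[[0, 3, 0, 0], [0, 3, 0, 0], [0, 4, 0, 0], [0, 5, 0, 0], [0, 5, 0, 0], [0, 4, 0, 0], [0, 3, 0, 0], [0, 1, 0, 0], [0, 0, 0, 0]]]'

```text
clock: 16.72
position: [0.4765, -0.1576, 0.0729]
tcp_rot: [0.021, 1.0, 0.0, -0.0]
force: [-0.5, 1.0, -1.8]
width: 0.0236
gripper_force: 54.9
```

Request:
play_rows --deltas '[[[0, 3, -4, 0], [0, 6, -8, 0], [0, 9, -12, 0], [0, 12, -15, 0], [0, 15, -15, 0], [0, 18, -15, 0], [0, 21, -12, 0], [0, 24, -8, 0], [0, 24, -4, 0], [0, 24, 0, 0], [0, 24, 0, 0], [0, 24, 0, 0]]]'

```text
clock: 17.72
position: [0.4853, 0.0472, 0.1671]
tcp_rot: [0.022, 1.0, 0.0, 0.001]
force: [0.0, -0.1, -1.8]
width: 0.0235
gripper_force: 54.9
```

```bash
python3 - <<'E'
from h import *
import cv2
cal();o=env.observe();print(o['position'],o['tcp_rot'],o['force'],o['torque'])
print([(round(float(r['p']),2),np.round(r['box'],1).tolist()) for r in env.trace('top','spacer_a_center')])
cv2.imwrite('pics/p6.png',np.vstack([np.hstack([D['top'][5][150:300,395:545],D['side'][5][280:430,390:540]])]).repeat(2,0).repeat(2,1)[...,::-1])
E
```

```text
[0.48513734 0.04903489 0.16687751] [1.98162562e-02 9.99802930e-01 1.06386499e-03 5.34342613e-04] [-0.3477838  -0.43074604 -2.34160444] [-0.01196979  0.11725278  0.00583163]
[(0.78, [472.6, 241.3, 26.4, 20.4])]
```

View pics/p6.png

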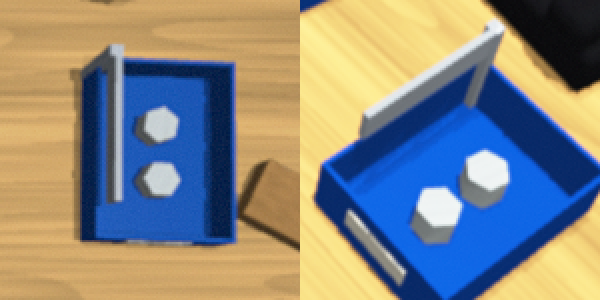

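Both spacers are in the bin, at (158,125) and (158,180) in the crop. I'll lay the shovel back on its original clear spot.

Request:
play_rows --deltas '[[[0, 22, 0, 0], [0, 22, 0, 0], [0, 22, 0, 0], [0, 22, 0, 0], [0, 20, 0, -1], [0, 18, 0, -1], [0, 15, 0, -1], [0, 11, 0, -1], [0, 7, 0, -1], [0, 4, 0, -1], [0, 2, 0, 0], [0, 0, 0, 0]]]'

```text
clock: 18.87
position: [0.49, 0.2103, 0.166]
tcp_rot: [-0.031, 1.0, -0.0, -0.0]
force: [-0.3, -0.9, -1.4]
width: 0.0234
gripper_force: 54.9
```

Request:
play_rows --deltas '[[[0, 0, 4, 0], [0, 0, 10, 0], [0, 0, 18, 0], [0, 0, 22, 0], [0, 0, 22, 0], [0, 0, 20, 0], [0, 0, 16, 0], [0, 0, 12, 0], [0, 0, 8, 0], [0, 0, 4, 0], [0, 0, 2, 0], [0, 0, 0, 0]]]'

```text
clock: 19.87
position: [0.49, 0.2106, 0.0279]
tcp_rot: [-0.031, 1.0, 0.0, 0.0]
force: [0.7, 0.3, -0.9]
width: 0.024
gripper_force: 54.9
```

Request:
play_rows --deltas '[[[0, 0, 3, 0], [0, 0, 3, 0], [0, 0, 3, 0], [0, 0, 2, 0], [0, 0, 1, 0], [0, 0, 1, 0], [0, 0, 0, 0], [0, 0, 0, 0]]]'

```text
clock: 20.53
position: [0.4899, 0.2107, 0.015]
tcp_rot: [-0.031, 1.0, 0.0, 0.0]
force: [-0.1, 0.4, -2.6]
width: 0.0237
gripper_force: 54.9
```

Request:
play_rows --deltas '[[[0, 0, 0.7, 0], [0, 0, 0.7, 0], [0, 0, 0.3, 0], [0, 0, 0, 0], [0, 0, 0, 0]]]'

```text
clock: 20.95
position: [0.4901, 0.2107, 0.0136]
tcp_rot: [-0.031, 1.0, 0.0, 0.0]
force: [-1.0, -0.6, 1.7]
width: 0.0237
gripper_force: 54.9
```

Contact with the bench; open and retreat.

Request:
play_rows --deltas '[[[0, 0, 0, 0], [0, 0, 0, 0], [0, 0, 0, 0], [0, 0, 0, 0], [0, 0, 0, 0], [0, 0, 0, 0], [0, 0, 0, 0], [0, 0, 0, 0]]]' --grip 64

```text
clock: 21.62
position: [0.4899, 0.2107, 0.0132]
tcp_rot: [-0.031, 1.0, 0.0, -0.0]
force: [-0.4, -0.7, 0.3]
width: 0.0641
gripper_force: 0.0
```

Request:
play_rows --deltas '[[[0, 0, -5, 0], [0, 0, -10, 0], [0, 0, -20, 0], [0, 0, -30, 0], [0, 0, -30, 0], [0, 0, -30, 0], [0, 0, -30, 0], [20, 0, -20, 0], [30, 0, 0, 0], [30, 0, 0, 0], [20, 0, 0, 0], [0, 0, 0, 0]]]'

```text
clock: 22.62
position: [0.3857, 0.2039, 0.1894]
tcp_rot: [-0.032, 1.0, 0.0, -0.001]
force: [-1.2, -0.2, -0.5]
width: 0.0639
gripper_force: 0.0
```

```bash
python3 - <<'E'
from h import *
import cv2
cal();o=env.observe();print(o['clock'],o['position'],o['width'],o['force'])
cv2.imwrite('pics/p7.png',np.hstack([D['top'][5][160:320,150:530],D['side'][5][130:290,180:560]])[...,::-1])
E
```

```text
22.7167 [0.39039724 0.20464558 0.18949544] 0.06398823169533396 [0.37505326 0.37734331 1.04962325]
```

View pics/p7.png

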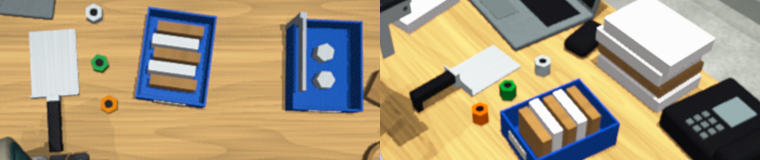

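The shovel lies flat and empty at (54,90), clear of the bin. Both spacers are in the bin and the look-alikes have not moved.

```bash
python3 -c "
from bench import env
print(env.finish_job())"
```

```text
the job is handed in; nothing more can be done
None
```

Done and handed in at about 23 s: the strip scraped both spacers off into the bin, and the empty shovel lies flat on the bench at its original spot, released and clear of the bin.

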